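# Tip the ornaments down the bench tray

## Task

Push the broad rim of the hinged tray gently down until the tray rests on the stop beneath it, and keep it lightly pressed there for a couple of seconds so that all three wooden ornaments slide down to the rim end. Then ease the tray back up to level without letting it spring back, with the ornaments still lying at the rim end. Leave the paint can, the jar and the sanding block alone.

Things in the scene. Friction and masses are not known exactly. Their poses are not given: they have to be found in the camera images.
- rig: Tipping stand that does not itself move: plywood base 310 (x) x 205 (y) x 18 mm, and two upright cheeks 60 x 14 mm, 145 mm high, outer faces 99 mm from the centre line, which carry the hinged tray between them. Origin: centre of the base's underside, on the bench; x runs along the tray towards its press rim, z up.
- hinge (a point): Middle of the tray's hinge line, 130 mm above the rig's origin; the line is parallel to the rig's y. Level, the open-topped sheet-metal tray is centred here: inside 270 (x) x 150 (y) mm, floor's top at this height, walls 3 mm thick, 24 mm high. Thin sheet: never push on the tray or stand with more than 18 N.
- rim (a point): Point on the top face of the press rim, a flat lip sticking out level from the top of the tray's end wall, 45 (x) x 120 (y) x 4 mm, nothing above it. The point is on the centre line, 163 mm from the hinge line along x and 24 mm above it when level; the lip spans 138 to 183 mm along x. It turns with the tray.
- tray (a joint): Tilt in rad: 0 level, positive with the rim down. A spring returns it to 0: it takes 2 to 5 N on the rim all the way; let go it snaps back (keep the return under 1.5 rad/s). It lands on a stop somewhere from 0.48 to 0.64 rad, set differently each time. The ornaments start sliding between 0.28 and 0.44 rad.
- stop_block: Wooden block, 50 x 60 x 17 mm, on the stand's base under the rim half of the tray, 95 mm from the hinge line; origin at the centre of its underside. Out of it stands a rubber-tipped set screw, on which the tray's floor lands. How far the screw stands out is not measured; once the tray lands the force on the rim rises by about 3 N per mm.
- ornament0_mid (a point): Turned round wooden ornament, 44 mm across, 18 mm high, about 25 g; point on its axis 8 mm above its underside. Lies loose in the tray, at first in the half away from the rim.
- ornament1_mid (a point): A second ornament like ornament0.
- ornament2_mid (a point): Square wooden ornament, 40 x 40 mm, 19 mm high, about 25 g; point on its axis 8 mm above its underside. Loose in the tray, at first in the half away from the rim.
- paint_can: Open steel can, 100 mm across, 110 mm high, standing on the bench; origin at the centre of its underside. Not to be moved.
- jar: Closed glass jar, 68 mm across, 90 mm high; origin at the centre of its underside. Not to be moved.
- sanding_block: Cork block, 110 x 65 x 35 mm; origin at the centre of its underside. Not to be moved.
There are look-alikes about, which are no part of the job. Leave any turquoise look-alike of the part that bears ornament2_mid alone. What is shaped like the part that bears ornament0_mid but grey is not meant.

How it is judged:
On the way:
1. the tray rests on its stop, pressed against it with more than 1 N, for 1 s (contact force between rig and stop_block above 1 N and value of joint tray above 0.4 rad), for 1 s.
At the end, for the whole second after the job is handed in: The tray is level (within 0.04 rad) and still, and all three ornaments lie in the tray with their centres in the third of its length nearest the press rim (more than 45 mm from the hinge line towards the rim) (value of joint tray below 0.04 rad and x of ornament0_mid in the frame of rig between 0.045 and 0.135 m and z of each of ornament0_mid, ornament1_mid, ornament2_mid in the frame of rig above 0.12 m and x of ornament1_mid in the frame of rig between 0.045 and 0.135 m and x of ornament2_mid in the frame of rig between 0.045 and 0.135 m and velocity of joint tray between -0.05 and 0.05 rad/s); the robot touches nothing.
It fails at once if the tray or stand is pushed with more than 18 N (contact force between any of the fingers, the arm and rig above 18 N).
It fails at once if the tray springs back (faster than 1.5 rad/s) (velocity of joint tray below -1.5 rad/s).
It fails at once if a bystander is moved by more than 20 mm (distance of any of paint_can, jar, sanding_block from where it was at the start of the episode above 0.02 m).
It also fails if it takes over 69 s, if anything falls off the work surface, if the arm or the gripper's body presses on something with over 40 N, if the wrist force passes 120 N, or if a joint passes its speed limit or range.

## Robot

A 6-joint arm with a two-finger parallel gripper is mounted at the origin on the work surface. World frame = base frame: x ahead of the robot, y to its left, z up, the work surface at z = 0. Lengths are in m, angles in rad, forces in N, time in s.
With the tool pointing down it reaches from about 0.35 to 0.925 m from the base axis. Payload 6.4 kg.
Tool frame: the origin (TCP) lies midway between the tips of the shut fingers; the grasp point (between the pads) lies 19 mm behind it (manip.grasp_offset is the distance from the TCP to the grasp point, in m); z points along the fingers, y is the direction in which the jaws open and shut (so a half turn about z gives the same grasp; the last joint's range is limited). The gripper opens to 85 mm and grips with 20 to 120 N. Pads are 22 mm wide; open, the fingers measure 114 mm over their backs; the gripper's body (76 mm by 85 mm) begins 54 mm behind the grasp point. The pads swing forward as they close: fully open they stand 13 mm farther back than shut.
Start: joints at [-1.504, 0.245, 1.558, -0, 1.339, -0.174], TCP at [0.155, -0.631, 0.231] pointing down, gripper open.
Joint ranges: [-3.13, 3.13], [-1.02, 2.26], [0.13, 2.54], [-0.95, 4.09], [0.21, 2.88], [-2.74, 2.74]. Speed limits (rad/s): [2.57, 2.57, 3.14, 3.14, 3.14, 3.14].

## Interface

Orientations are given as a unit quaternion [w, x, y, z].
In Python, from plant import manip, cams gives the robot as it stands.
- The arm moves only by the tool arm_command, never from a script. Its argument "motion" is a list of rows, each a list of 2 entries, a list of its own where there are three numbers: the shift along the tool's x, y, z in cm, then the turn about the tool's z in degrees. A call has 1 to 12 rows; each row shifts and turns the commanded pose from where the row before left it, along the tool's axes as they then stand; what a row does not reach is not made up. A row lasts 1/12 s, in which the tool goes at most 41.7 mm and 7.16 degrees, less where a joint would pass 70% of its speed; a pose out of reach is approached as far as the arm can. A call is refused whole if a number of a shift passes 4.17 or a number of a turn 7.16, either way. A call with a gripper value outside its range is refused whole. "claw" is the opening, from -1 (shut) to 1 (fully open), so that 0 is half open, set as the call begins (left out, the last holds). The fingers move at their own pace and stop on an object; the grip force is fixed at half the most. Time passes only in rows, so rows that do not move let the fingers close. It gives the time, the measured TCP pose, the force and the opening at its end, in the units of the state.
- manip.observe(): the state, without advancing time (a new reading comes with each control period).
- cams.capture(name): name is "scene" or "top" or "wrist"; returns the picture (384x512x3 uint8, blue, green, red); there is no depth.
- cams.camera_model(name): a dict with "fx", "fy", "cx", "cy" (pixels), "camera_from_world" (4x4, takes a point from world to camera coordinates); the wrist camera has in their place "tool_from_camera" (4x4, takes a point from camera to tool coordinates, whose origin is the TCP and whose axes are the flange's). Camera axes: x right, y up, looking along -z (the intrinsics and any distortion apply to the point x, -y, -z); pixel columns grow to the right and rows downward; lengths in m; the calibration is good to about 2 mm. A picture is of the moment at which its call begins: read the wrist's pose just before it. camera_model takes no time and is no camera call.
- manip.finish_job(): hands the job in, once; it reports no verdict.
The state is a dict: "time_s": time; "joints": joint angles; "joint_vel": joint speeds; "joint_torque": joint torques, N m; "eef_pos": TCP position; "ee_rot": TCP orientation; "ft_force": force on the tool from outside, world axes, zero at the start; "torque": the same for the moment, N m; "gripper_width": finger opening in m.
Only numpy, scipy, OpenCV 4.12 (cv2) and the standard library are available. Lean on these libraries where they do the work, as an engineer would, in place of code of your own. Each camera call takes 0.05 s, during which the arm holds its last target.

## Working session

There is one attempt and no reset: what is moved stays moved. The work goes in short steps, Python scripts to look and compute and a tool call to move; the robot and the scene stay as the last step left them, time stands still between calls to the robot, and variables do not carry over. Pictures are saved under pics/ and viewed, and the job is handed in when it is done.

Besides the shell and the picture viewer there is one more tool, called after "Emit:" as name([rows], argument=value, ...), one row to a line, values as JSON. arm_command: Moves the arm, as the interface text tells. Its arguments: {"type":"object","properties":{"motion":{"type":"array","items":{"type":"array"}},"claw":{"type":"number"}},"required":["motion"]}

```bash
ls; mkdir -p pics; cat > h.py <<'E'
import numpy as np, cv2
from plant import manip, cams
def ray(name,u,v):
    m=cams.camera_model(name); T=np.linalg.inv(np.array(m["camera_from_world"]))
    d=np.array([(u-m["cx"])/m["fx"],-(v-m["cy"])/m["fy"],-1.0]); return T[:3,3],T[:3,:3]@d
def onz(name,u,v,z):
    o,d=ray(name,u,v); return o+d*(z-o[2])/d[2]
def proj(name,p):
    m=cams.camera_model(name); c=np.array(m["camera_from_world"])@np.r_[p,1]
    return m["cx"]+m["fx"]*c[0]/-c[2], m["cy"]+m["fy"]*c[1]/c[2]
E
python3 - <<'E'
from h import *
print(manip.observe())
for n in("scene","top"):
    cv2.imwrite(f"pics/{n}0.png",cams.capture(n)); print(n,cams.camera_model(n))
E
```

```text
pics
{'time_s': 0.0, 'joints': array([-1.50408523e+00,  2.45828313e-01,  1.55903321e+00,  1.98702438e-05,
        1.33870321e+00, -1.74107217e-01]), 'joint_vel': array([-0.00038648,  0.00198806, -0.00036234,  0.00044576, -0.00072371,
        0.00087317]), 'joint_torque': array([-1.30795070e-03, -4.29514933e+01, -3.26125824e+01, -2.38565308e-04,
        5.41083456e-03,  8.39707184e-06]), 'eef_pos': array([ 0.15499101, -0.63066774,  0.2301609 ]), 'ee_rot': array([-9.84098487e-04,  9.92759365e-01,  1.20116076e-01,  6.25754568e-05]), 'ft_force': array([-0.15618798,  0.11914146, -1.17443077]), 'torque': array([ 0.02689107,  0.00749637, -0.04701281]), 'gripper_width': 0.08559578626901213}
scene {'fx': 466.8634832860915, 'fy': 466.8634832860915, 'cx': 249.37879007211328, 'cy': 189.8633621774019, 'camera_from_world': array([[ 0.19673873,  0.98020079,  0.022367  , -0.13116937],
       [-0.59588108,  0.10142248,  0.79664247,  0.2649075 ],
       [ 0.77860106, -0.1700585 ,  0.60403683, -1.81880347],
       [ 0.        ,  0.        ,  0.        ,  1.        ]])}
top {'fx': 440.4718400414393, 'fy': 440.4718400414393, 'cx': 262.30787030411517, 'cy': 186.80093913139157, 'camera_from_world': array([[ 1.23961145e-02, -9.99922084e-01,  1.47079449e-03,
        -1.05405998e-02],
       [ 9.78621855e-01,  1.24340192e-02,  2.05291645e-01,
        -6.30767277e-01],
       [-2.05293937e-01, -1.10546710e-03,  9.78699738e-01,
        -1.20943379e+00],
       [ 0.00000000e+00,  0.00000000e+00,  0.00000000e+00,
         1.00000000e+00]])}
```

View pics/scene0.png

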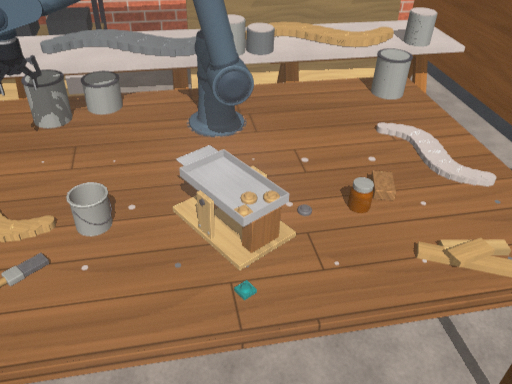

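View pics/top0.png

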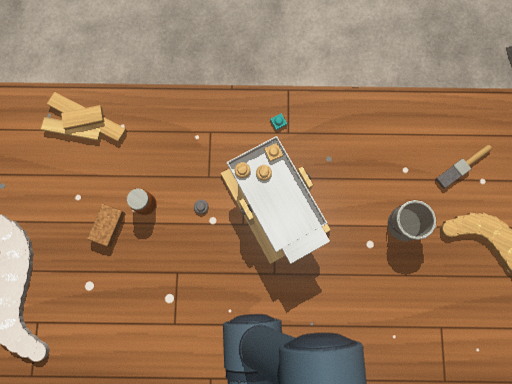

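The scene view shows the tray at about (235,185), with its rim at the upper left, (200,157), facing the robot. In the top view the rim is at about (305,247), and the three wooden ornaments lie at the far end at (242,170), (264,173) and (274,152). The look-alikes, turquoise at (279,122) and grey at (201,207), are both on the bench outside the tray. I'll enlarge the top view to get the rim edges.

```bash
python3 - <<'E'
from h import *
im=cv2.imread("pics/top0.png")
cv2.imwrite("pics/crop.png",cv2.resize(im[120:280,200:360],None,fx=3.7,fy=3.7,interpolation=cv2.INTER_CUBIC))
# bright tray+lip mask
hsv=cv2.cvtColor(im,cv2.COLOR_BGR2HSV)
m=((hsv[...,1]<35)&(hsv[...,2]>185)).astype(np.uint8); m[:130]=0;m[275:]=0;m[:,:215]=0;m[:,345:]=0
n,l,s,c=cv2.connectedComponentsWithStats(m)
print(s,c)
k=1+s[1:,4].argmax(); cs,_=cv2.findContours((l==k).astype(np.uint8),0,2)
print(cv2.approxPolyDP(cs[0],3,True)[:,0])
E
```

```text
[[     0      0    512    384 191597]
 [   274    137      1      1      1]
 [   276    136     51     88    107]
 [   270    139      1      2      2]
 [   272    138      1      1      1]
 [   263    140      6      4      9]
 [   259    145      1      1      1]
 [   261    144      1      1      1]
 [   255    147      1      1      1]
 [   257    146      1      1      1]
 [   251    149      1      1      1]
 [   253    148      1      1      1]
 [   244    151      4      3      5]
 [   249    150      1      1      1]
 [   236    153     94    110   4844]
 [   240    155      1      1      1]
 [   242    154      1      1      1]
 [   236    157      1      1      1]
 [   238    156      1      1      1]
 [   232    159      1      1      1]
 [   234    158      1      1      1]
 [   227    161      2      3      5]
 [   230    160      1      1      1]
 [   229    165      2      3      3]
 [   231    169      5      8     17]
 [   215    219      1      3      3]] [[254.78523672 191.04662912]
 [274.         137.        ]
 [301.29906542 179.58878505]
 [270.         139.5       ]
 [272.         138.        ]
 [265.66666667 141.66666667]
 [259.         145.        ]
 [261.         144.        ]
 [255.         147.        ]
 [257.         146.        ]
 [251.         149.        ]
 [253.         148.        ]
 [245.4        152.2       ]
 [249.         150.        ]
 [282.91618497 210.08484723]
 [240.         155.        ]
 [242.         154.        ]
 [236.         157.        ]
 [238.         156.        ]
 [232.         159.        ]
 [234.         158.        ]
 [227.6        162.2       ]
 [230.         160.        ]
 [229.33333333 166.        ]
 [232.94117647 171.58823529]
 [215.         220.        ]]
[[264 153]
 [247 162]
 [251 169]
 [248 178]
 [236 179]
 [275 250]
 [282 247]
 [291 262]
 [329 240]
 [284 161]
 [270 165]]
```

View pics/crop.png

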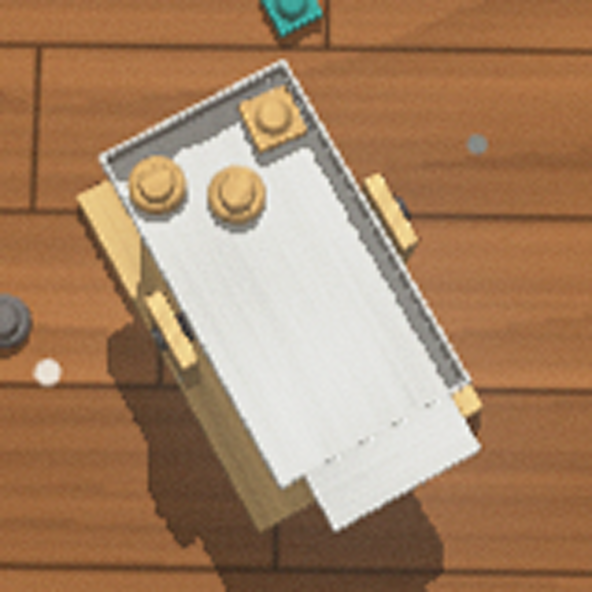

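```bash
python3 - <<'E'
from h import *
P=[onz("top",u+.0,v+.0,.154) for u,v in((276.5,136.2),(227.8,162.7),(329.7,240.8),(290.8,263.5))]
for p in P: print(p.round(4))
print(np.linalg.norm(P[0]-P[1]),np.linalg.norm(P[2]-P[3]))
a=(P[0]+P[1])/2;b=(P[2]+P[3])/2
L=np.linalg.norm(b-a);d=(b-a)/L;print(L,d,np.degrees(np.arctan2(d[1],d[0])))
n=P[2]-P[3];n/=np.linalg.norm(n);print("lip normal angle",np.degrees(np.arctan2(n[1],n[0]))-90,np.degrees(np.arctan2(n[1],n[0]))+90)
hinge=a+d*(138+ (L-.321)*500)*1e-3;print("hinge",hinge,"rim",hinge+d*.163,"lip end",b)
R=hinge+d*.163
for nme in("top","scene"): print(proj(nme,R),proj(nme,np.r_[hinge[:2],.13]))
for u,v in((242,170),(264,173),(274,152)):
    q=onz("top",u,v,.148)-hinge; print("orn x,y",q@d, q@np.array([-d[1],d[0],0]))
s=manip.observe()
from scipy.spatial.transform import Rotation as Ro
q=s["ee_rot"];M=Ro.from_quat([q[1],q[2],q[3],q[0]]).as_matrix();print(M.round(3)); print("delta in tool cm",M.T@(R-s["eef_pos"])*100)
E
```

```text
[ 0.7552 -0.0401  0.154 ]
[0.6781 0.092  0.154 ]
[ 0.4699 -0.1812  0.154 ]
[ 0.4099 -0.0792  0.154 ]
0.1529166544759917 0.11835968531127426
0.3177616016646896 [-0.87095935 -0.49135507  0.        ] -150.57031472888602
lip normal angle -149.56889716473415 30.431102835265833
hinge [ 0.59785854 -0.04106493  0.154     ] rim [ 0.45589216 -0.1211558   0.154     ] lip end [ 0.43988323 -0.1301873   0.154     ]
(np.float64(306.83917965303385), np.float64(245.8707054074294)) (np.float64(276.24462014678704), np.float64(193.93411521728137))
(np.float64(195.1656830598132), np.float64(154.0261904564679)) (np.float64(230.63814246888543), np.float64(186.89767977942856))
orn x,y -0.10008288961268208 -0.05175297147078722
orn x,y -0.0639305042628992 -0.0032225682124069985
orn x,y -0.10277176185419057 0.04945385193638742
[[ 0.971  0.239 -0.   ]
 [ 0.239 -0.971  0.002]
 [ 0.    -0.002 -1.   ]]
delta in tool cm [ 41.3751886  -42.29539434   7.71412037]
```

Emit:
arm_command([
  [[0.8,-0.8,0],0],
  [[1.7,-1.75,0],0],
  [[1.75,-1.75,0],0],
  [[1.75,-1.75,0],0],
  [[1.75,-1.75,0],0],
  [[1.75,-1.75,0],0],
  [[1.75,-1.75,0],0],
  [[1.75,-1.75,0],0],
  [[1.75,-1.75,0],0],
  [[1.75,-1.75,0],0],
  [[1.75,-1.75,0],0],
  [[1.75,-1.75,0],0],
], claw=-1)

```text
time_s: 1.1
eef_pos: [0.3019, -0.3868, 0.2309]
ee_rot: [-0.0, 0.993, 0.12, 0.0]
ft_force: [0.3, -0.5, 0.2]
gripper_width: 0.0001
```

Emit:
arm_command([
  [[1.75,-1.75,0],0],
  [[1.75,-1.75,0],0],
  [[1.75,-1.75,0],0],
  [[1.75,-1.75,0],0],
  [[1.75,-1.75,0],0],
  [[1.75,-1.75,0],0],
  [[1.75,-1.75,0],0],
  [[1.75,-1.75,0],0],
  [[1.75,-1.75,0],0],
  [[1.75,-1.75,0],0],
  [[1.75,-1.75,0],0],
  [[0.8,-0.8,0],0],
])

```text
time_s: 2.1
eef_pos: [0.4487, -0.1436, 0.231]
ee_rot: [-0.0, 0.993, 0.121, -0.0]
ft_force: [-0.5, -0.5, -1.2]
gripper_width: 0.0002
```

Emit:
arm_command([
  [[0,0,0],-4],
  [[0,0,0],-4],
  [[0,0,0],-4],
  [[0,0,0],-3.7],
  [[0,0,0],0],
  [[0,0,0],0],
  [[0,0,0],0],
])

```text
time_s: 2.68
eef_pos: [0.4481, -0.1463, 0.2311]
ee_rot: [-0.0, 0.967, 0.254, -0.0]
ft_force: [0.1, 0.0, 1.0]
gripper_width: -0.0002
```

```bash
cat >> h.py <<'E'
from scipy.spatial.transform import Rotation as Ro
H=np.array([.5979,-.0411,.13]); D=np.array([-.8685,-.4957,0])
def st():
    s=manip.observe(); q=s["ee_rot"];M=Ro.from_quat([q[1],q[2],q[3],q[0]]).as_matrix()
    r=s["eef_pos"]-H
    print("t",s["time_s"],"pos",s["eef_pos"].round(4),"F",s["ft_force"].round(2),"w",s["gripper_width"],"rig x,y",(r@D).round(4),(r@np.array([-D[1],D[0],0])).round(4))
    return s,M
E
python3 - <<'E'
from h import *
s,M=st();print(M.round(3))
tgt=H+D*.160; tgt[2]=.17
print("to go cm",M.T@(tgt-s["eef_pos"])*100, "tool x angle",np.degrees(np.arctan2(M[1,0],M[0,0])))
for n in("scene","top"): cv2.imwrite(f"pics/{n}1.png",cams.capture(n))
a=cv2.imread("pics/top1.png")[120:290,200:370];b=cv2.imread("pics/scene1.png")[60:230,120:290]
cv2.imwrite("pics/both1.png",cv2.resize(np.hstack([a,b]),None,fx=2.3,fy=2.3))
E
```

```text
t 2.6833 pos [ 0.4481 -0.1463  0.2311] F [0.14 0.02 0.95] w -0.00017597574178440556 rig x,y 0.1823 0.0171
[[ 0.871  0.491 -0.   ]
 [ 0.491 -0.871  0.   ]
 [-0.    -0.    -1.   ]]
to go cm [ 2.21698757 -1.71861098  6.11492141] tool x angle 29.409000955040153
```

View pics/both1.png

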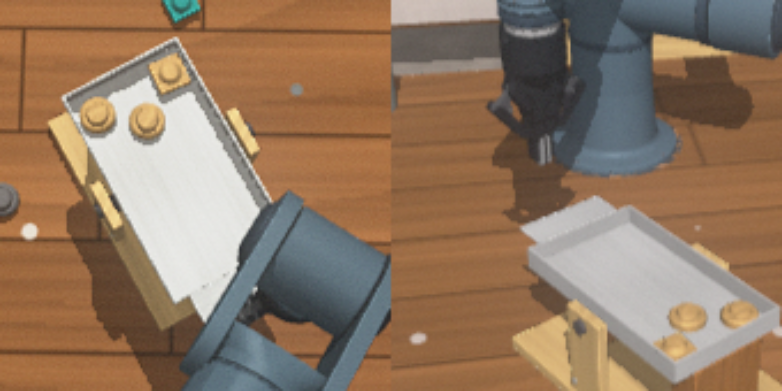

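The scene view shows the shut gripper hanging just beyond the lip, at about crop (541,150). All three ornaments in the tray are the right wooden ones. Next I'll centre over the rim and go down to 1.5 cm above it.

Emit:
arm_command([
  [[0.5,-0.4,0.7],0],
  [[0.6,-0.5,1.2],0],
  [[0.6,-0.5,1.3],0],
  [[0.5,-0.3,1.3],0],
  [[0,0,1.0],0],
  [[0,0,0.6],0],
  [[0,0,0],0],
  [[0,0,0],0],
  [[0,0,0],0],
])

```text
time_s: 3.53
eef_pos: [0.4595, -0.1211, 0.1709]
ee_rot: [0.0, 0.967, 0.254, 0.0]
ft_force: [0.5, 0.1, -0.4]
gripper_width: -0.0001
```

```bash
python3 - <<'E'
from h import *
st()
b=cams.capture("scene")[90:250,130:310];cv2.imwrite("pics/s2.png",cv2.resize(b,None,fx=3.7,fy=3.7,interpolation=cv2.INTER_CUBIC))
F=[]
for i in range(10):
    cams.capture("scene"); F.append(manip.observe()["ft_force"])
print(np.mean(F,0),np.std(F,0))
E
```

```text
t 3.5333 pos [ 0.4595 -0.1211  0.1709] F [ 0.48  0.12 -0.38] w -9.82619527530164e-05 rig x,y 0.1599 0.0009
[ 0.01369339 -0.11906871  0.05132518] [0.38655248 0.33596542 0.56029853]
```

View pics/s2.png

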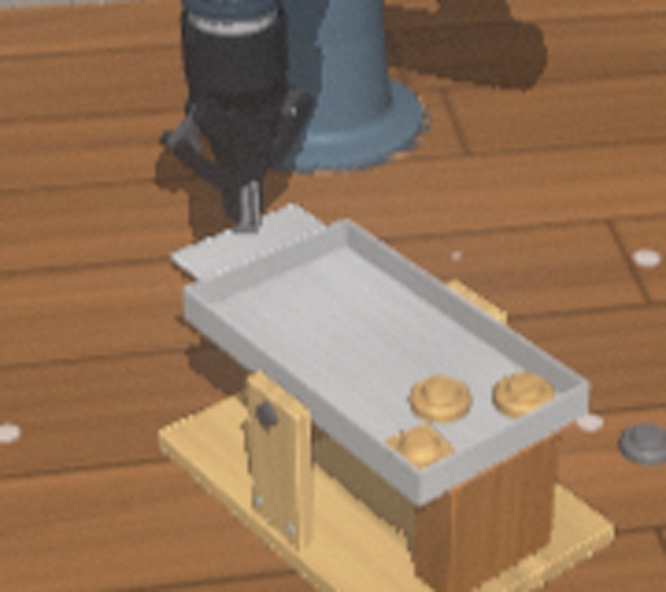

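The fingertips at crop (245,230) are above the middle of the lip, and the tray is level. I'll go down slowly now.

Emit:
arm_command([
  [[0,0,0.2],0],
  [[0,0,0.2],0],
  [[0,0,0.2],0],
  [[0,0,0.2],0],
  [[0,0,0.15],0],
  [[0,0,0.15],0],
  [[0,0,0.15],0],
  [[0,0,0.15],0],
  [[0,0,0.15],0],
  [[0,0,0.15],0],
  [[0,0,0.15],0],
  [[0,0,0.15],0],
])

```text
time_s: 5.08
eef_pos: [0.4592, -0.1209, 0.1506]
ee_rot: [0.0, 0.967, 0.255, -0.0]
ft_force: [-2.3, -0.5, 3.0]
gripper_width: -0.0
```

Emit:
arm_command([
  [[0,0,0.15],0],
  [[0,0,0.15],0],
  [[0,0,0.15],0],
  [[0,0,0.15],0],
  [[0,0,0.2],0],
  [[0,0,0.2],0],
  [[0,0,0.2],0],
  [[0,0,0.2],0],
  [[0,0,0.2],0],
  [[0,0,0.2],0],
  [[0,0,0.2],0],
  [[0,0,0.2],0],
])

```text
time_s: 6.08
eef_pos: [0.4591, -0.1208, 0.1281]
ee_rot: [0.0, 0.967, 0.255, 0.0]
ft_force: [-1.9, -2.8, 2.9]
gripper_width: 0.0002
```

```bash
python3 - <<'E'
from h import *
st()
b=cams.capture("scene")[90:250,130:310];cv2.imwrite("pics/s3.png",cv2.resize(b,None,fx=3.7,fy=3.7,interpolation=cv2.INTER_CUBIC))
E
```

```text
t 6.0833 pos [ 0.4591 -0.1208  0.1281] F [-1.92 -2.78  2.91] w 0.00016158637241062967 rig x,y 0.16 0.0004
```

View pics/s3.png

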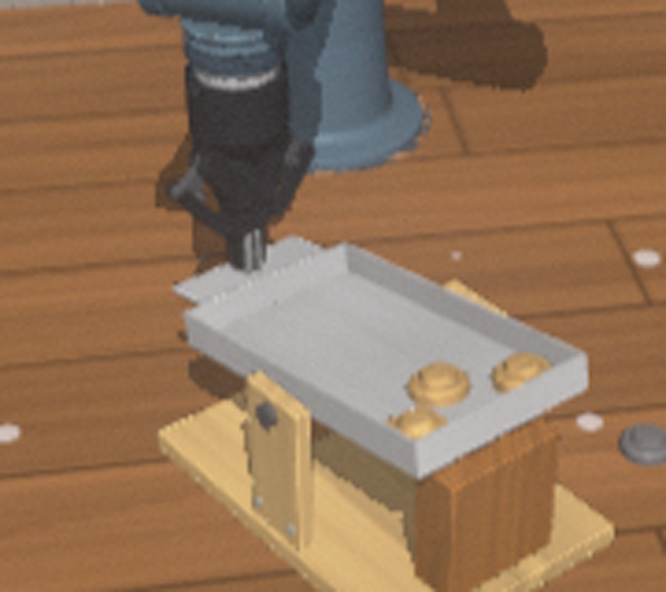

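The tray is tilting smoothly, with about 3 N on the rim. I'll carry on to z ≈ 0.086, just before the earliest possible stop.

Emit:
arm_command([
  [[0,0,0.2],0],
  [[0,0,0.2],0],
  [[0,0,0.2],0],
  [[0,0,0.2],0],
  [[0,0,0.2],0],
  [[0,0,0.2],0],
  [[0,0,0.2],0],
  [[0,0,0.2],0],
  [[0,0,0.2],0],
  [[0,0,0.2],0],
  [[0,0,0.2],0],
  [[0,0,0.2],0],
])

```text
time_s: 7.13
eef_pos: [0.4591, -0.1207, 0.1041]
ee_rot: [-0.0, 0.967, 0.255, 0.0]
ft_force: [0.5, 1.1, 4.1]
gripper_width: -0.0004
```

Emit:
arm_command([
  [[0,0,0.2],0],
  [[0,0,0.2],0],
  [[0,0,0.2],0],
  [[0,0,0.2],0],
  [[0,0,0.2],0],
  [[0,0,0.2],0],
  [[0,0,0.2],0],
  [[0,0,0.2],0],
  [[0,0,0.1],0],
  [[0,0,0.1],0],
])

```text
time_s: 7.97
eef_pos: [0.4591, -0.1207, 0.0862]
ee_rot: [-0.0, 0.967, 0.255, -0.0]
ft_force: [0.7, 0.6, 4.8]
gripper_width: -0.0003
```

```bash
python3 - <<'E'
from h import *
st()
b=cams.capture("scene")[90:250,130:310];cv2.imwrite("pics/s4.png",cv2.resize(b,None,fx=3.7,fy=3.7,interpolation=cv2.INTER_CUBIC))
E
```

```text
t 7.9667 pos [ 0.4591 -0.1207  0.0862] F [0.72 0.57 4.82] w -0.00033070688750680736 rig x,y 0.16 0.0003
```

View pics/s4.png

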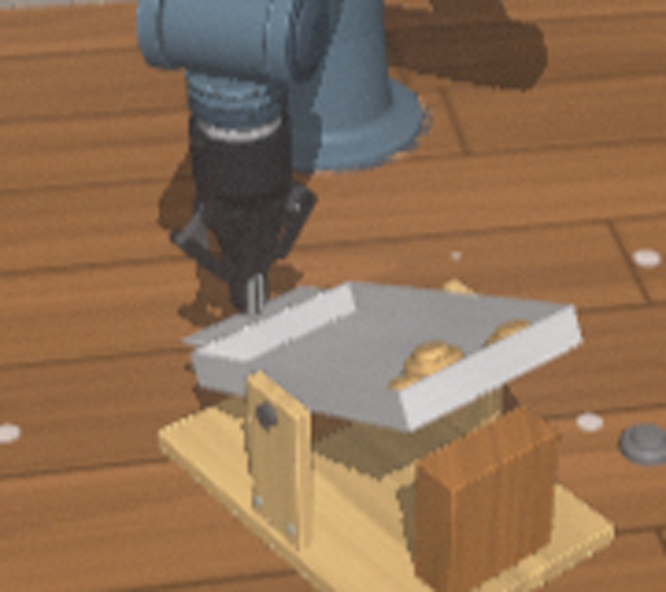

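The tray is at about 0.43 rad with 4.8 N on the rim, and the ornaments haven't slid yet. Now I'll take small steps and watch the force.

Emit:
arm_command([
  [[0,0,0.1],0],
  [[0,0,0.1],0],
  [[0,0,0.1],0],
  [[0,0,0],0],
])

```text
time_s: 8.35
eef_pos: [0.4591, -0.1207, 0.0831]
ee_rot: [0.0, 0.967, 0.255, -0.0]
ft_force: [-0.1, -0.9, 4.7]
gripper_width: -0.0002
```

Emit:
arm_command([
  [[0,0,0.1],0],
  [[0,0,0.1],0],
  [[0,0,0],0],
])

```text
time_s: 8.6
eef_pos: [0.459, -0.1207, 0.0811]
ee_rot: [0.0, 0.967, 0.255, -0.0]
ft_force: [-0.5, -0.5, 4.6]
gripper_width: -0.0003
```

Emit:
arm_command([
  [[0,0,0.1],0],
  [[0,0,0.1],0],
  [[0,0,0],0],
])

```text
time_s: 8.85
eef_pos: [0.459, -0.1207, 0.0791]
ee_rot: [-0.0, 0.967, 0.255, -0.0]
ft_force: [0.9, -0.6, 4.1]
gripper_width: -0.0001
```

Emit:
arm_command([
  [[0,0,0.1],0],
  [[0,0,0.1],0],
  [[0,0,0],0],
])

```text
time_s: 9.1
eef_pos: [0.459, -0.1207, 0.0771]
ee_rot: [-0.0, 0.967, 0.255, -0.0]
ft_force: [-0.3, 0.4, 2.9]
gripper_width: -0.0
```

Emit:
arm_command([
  [[0,0,0.1],0],
  [[0,0,0.1],0],
  [[0,0,0],0],
])

```text
time_s: 9.35
eef_pos: [0.4589, -0.1206, 0.075]
ee_rot: [-0.0, 0.967, 0.255, -0.0]
ft_force: [-0.7, 0.0, 3.5]
gripper_width: 0.0002
```

```bash
python3 - <<'E'
from h import *
st()
b=cams.capture("scene")[90:250,130:310];cv2.imwrite("pics/s5.png",cv2.resize(b,None,fx=3.7,fy=3.7,interpolation=cv2.INTER_CUBIC))
E
```

```text
t 9.35 pos [ 0.4589 -0.1206  0.075 ] F [-0.75  0.04  3.52] w 0.00021828655139013135 rig x,y 0.1601 0.0002
```

View pics/s5.png

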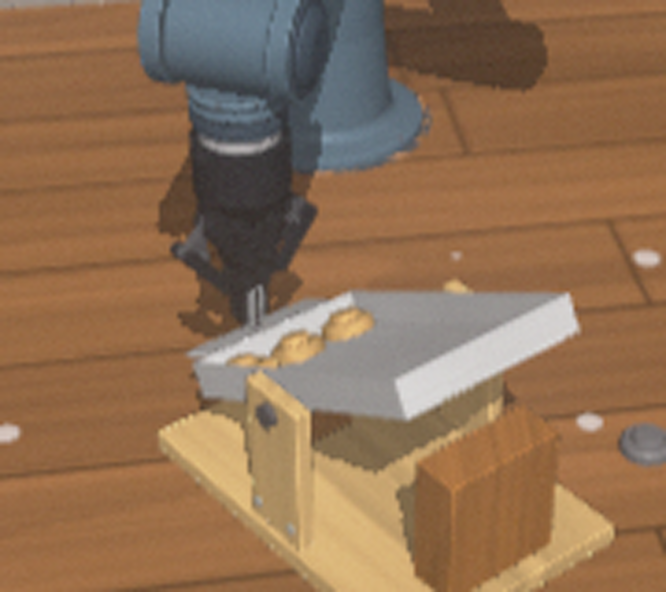

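All three ornaments have slid to the rim end, at crop (248,358), (300,345) and (350,322). The stop hasn't been reached yet, so I'll keep going in small steps.

Emit:
arm_command([
  [[0,0,0.1],0],
  [[0,0,0.1],0],
  [[0,0,0],0],
])

```text
time_s: 9.65
eef_pos: [0.459, -0.1206, 0.0731]
ee_rot: [-0.0, 0.967, 0.255, -0.0]
ft_force: [-0.7, -0.3, 4.1]
gripper_width: 0.0002
```

Emit:
arm_command([
  [[0,0,0.1],0],
  [[0,0,0.1],0],
  [[0,0,0],0],
])

```text
time_s: 9.9
eef_pos: [0.459, -0.1207, 0.0711]
ee_rot: [-0.0, 0.967, 0.255, -0.0]
ft_force: [-0.8, 0.1, 2.8]
gripper_width: -0.0001
```

Emit:
arm_command([
  [[0,0,0.1],0],
  [[0,0,0.1],0],
  [[0,0,0],0],
])

```text
time_s: 10.15
eef_pos: [0.4591, -0.1207, 0.0691]
ee_rot: [0.0, 0.967, 0.255, -0.0]
ft_force: [-0.6, -0.6, 3.6]
gripper_width: -0.0001
```

Emit:
arm_command([
  [[0,0,0.1],0],
  [[0,0,0.1],0],
  [[0,0,0],0],
])

```text
time_s: 10.4
eef_pos: [0.459, -0.1207, 0.0671]
ee_rot: [0.0, 0.967, 0.255, -0.0]
ft_force: [-0.4, 0.3, 3.2]
gripper_width: 0.0001
```

Emit:
arm_command([
  [[0,0,0.1],0],
  [[0,0,0.1],0],
  [[0,0,0],0],
])

```text
time_s: 10.65
eef_pos: [0.4591, -0.1207, 0.0651]
ee_rot: [0.0, 0.967, 0.255, -0.0]
ft_force: [-1.0, -0.5, 3.5]
gripper_width: -0.0002
```

Emit:
arm_command([
  [[0,0,0.1],0],
  [[0,0,0.1],0],
  [[0,0,0],0],
])

```text
time_s: 10.9
eef_pos: [0.459, -0.1207, 0.0631]
ee_rot: [-0.0, 0.967, 0.255, -0.0]
ft_force: [0.2, -0.9, 2.9]
gripper_width: -0.0002
```

Emit:
arm_command([
  [[0,0,0.1],0],
  [[0,0,0.1],0],
  [[0,0,0],0],
])

```text
time_s: 11.15
eef_pos: [0.4591, -0.1207, 0.0611]
ee_rot: [0.0, 0.967, 0.255, -0.0]
ft_force: [-0.8, -0.3, 2.9]
gripper_width: 0.0001
```

Emit:
arm_command([
  [[0,0,0.1],0],
  [[0,0,0.1],0],
  [[0,0,0],0],
])

```text
time_s: 11.4
eef_pos: [0.4591, -0.1207, 0.0591]
ee_rot: [0.0, 0.967, 0.255, -0.0]
ft_force: [0.1, -0.4, 3.4]
gripper_width: -0.0002
```

Emit:
arm_command([
  [[0,0,0.1],0],
  [[0,0,0.1],0],
  [[0,0,0],0],
])

```text
time_s: 11.65
eef_pos: [0.459, -0.1207, 0.0571]
ee_rot: [0.0, 0.967, 0.255, -0.0]
ft_force: [0.8, -0.0, 3.9]
gripper_width: 0.0001
```

```bash
python3 - <<'E'
from h import *
st()
b=cams.capture("scene")[90:250,130:310];cv2.imwrite("pics/s6.png",cv2.resize(b,None,fx=3.7,fy=3.7,interpolation=cv2.INTER_CUBIC))
E
```

```text
t 11.65 pos [ 0.459  -0.1207  0.0571] F [ 0.75 -0.04  3.93] w 0.00014538172816191942 rig x,y 0.1601 0.0003
```

View pics/s6.png

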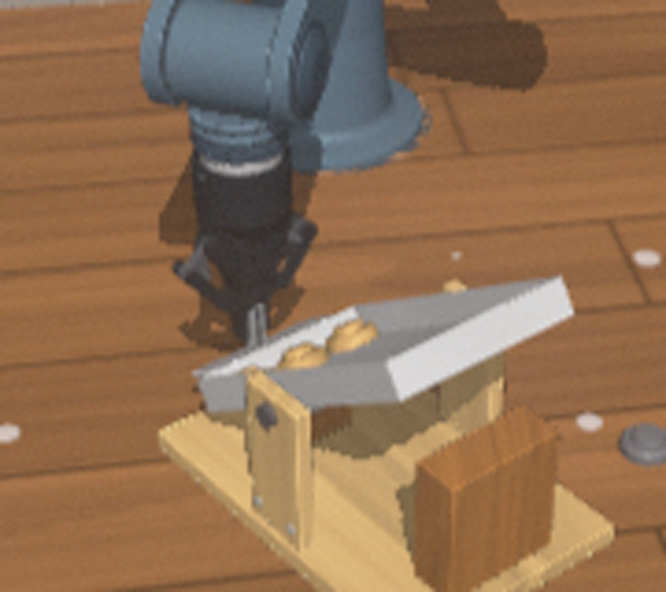

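The finger is still on the lip, and the stop is still ahead.

Emit:
arm_command([
  [[0,0,0.1],0],
  [[0,0,0.1],0],
  [[0,0,0],0],
])

```text
time_s: 11.95
eef_pos: [0.459, -0.1207, 0.0551]
ee_rot: [-0.0, 0.967, 0.255, -0.0]
ft_force: [0.5, -1.1, 3.8]
gripper_width: -0.0001
```

Emit:
arm_command([
  [[0,0,0.1],0],
  [[0,0,0.05],0],
  [[0,0,0],0],
])

```text
time_s: 12.2
eef_pos: [0.4591, -0.1207, 0.0537]
ee_rot: [-0.0, 0.967, 0.255, -0.0]
ft_force: [-1.0, -0.8, 3.5]
gripper_width: 0.0
```

Emit:
arm_command([
  [[0,0,0.1],0],
  [[0,0,0.05],0],
  [[0,0,0],0],
])

```text
time_s: 12.45
eef_pos: [0.4591, -0.1207, 0.0523]
ee_rot: [-0.0, 0.967, 0.255, -0.0]
ft_force: [-0.7, -0.4, 4.0]
gripper_width: 0.0001
```

Emit:
arm_command([
  [[0,0,0.1],0],
  [[0,0,0],0],
  [[0,0,0],0],
])

```text
time_s: 12.7
eef_pos: [0.4592, -0.1208, 0.0516]
ee_rot: [0.0, 0.967, 0.255, -0.0]
ft_force: [-1.9, -0.2, 6.4]
gripper_width: 0.0002
```

The force has risen to 6.4 N, so the tray has landed on the stop at z ≈ 0.052. I'll add a little more and hold.

Emit:
arm_command([
  [[0,0,0.05],0],
  [[0,0,0],0],
  [[0,0,0],0],
  [[0,0,0],0],
])

```text
time_s: 13.03
eef_pos: [0.4593, -0.1207, 0.0513]
ee_rot: [-0.0, 0.967, 0.255, 0.0]
ft_force: [-1.8, 0.4, 7.9]
gripper_width: -0.0002
```

```bash
python3 - <<'E'
from h import *
F=[]
for i in range(8):
    im=cams.capture("scene"); F.append(manip.observe()["ft_force"])
print(np.mean(F,0),np.std(F,0));st()
cv2.imwrite("pics/s7.png",cv2.resize(im[90:250,130:310],None,fx=3.7,fy=3.7,interpolation=cv2.INTER_CUBIC))
E
```

```text
[-1.48353228  0.93832394  8.07370382] [0.53544114 0.31417413 0.50138975]
t 13.4333 pos [ 0.4593 -0.1207  0.0513] F [-1.59  1.41  8.37] w -0.0001917140960024653 rig x,y 0.1598 0.0005
```

View pics/s7.png

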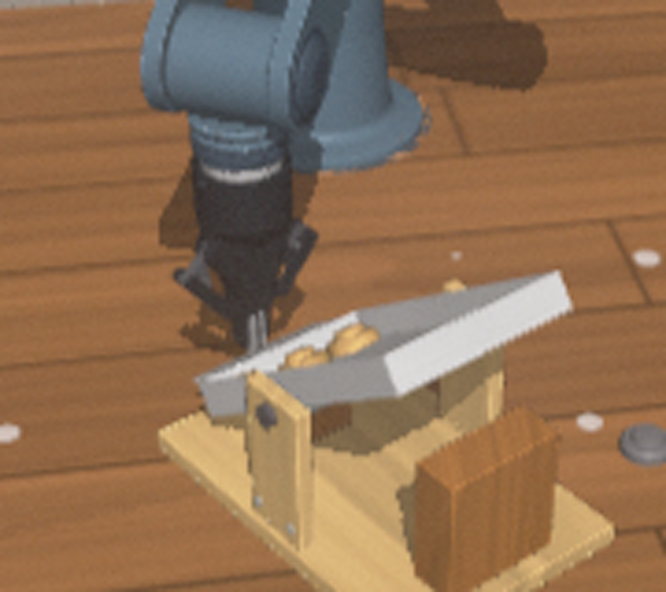

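The rim force is steady at 8.1 N, about 4.5 N above the spring load, and the tray is clearly on the stop. I'll hold for 2 s.

Emit:
arm_command([
  [[0,0,0],0],
  [[0,0,0],0],
  [[0,0,0],0],
  [[0,0,0],0],
  [[0,0,0],0],
  [[0,0,0],0],
  [[0,0,0],0],
  [[0,0,0],0],
  [[0,0,0],0],
  [[0,0,0],0],
  [[0,0,0],0],
  [[0,0,0],0],
])

```text
time_s: 14.43
eef_pos: [0.4593, -0.1207, 0.0513]
ee_rot: [0.0, 0.967, 0.255, 0.0]
ft_force: [-2.1, 1.8, 7.6]
gripper_width: 0.0002
```

Emit:
arm_command([
  [[0,0,0],0],
  [[0,0,0],0],
  [[0,0,0],0],
  [[0,0,0],0],
  [[0,0,0],0],
  [[0,0,0],0],
  [[0,0,0],0],
  [[0,0,0],0],
  [[0,0,0],0],
  [[0,0,0],0],
  [[0,0,0],0],
  [[0,0,0],0],
])

```text
time_s: 15.43
eef_pos: [0.4593, -0.1207, 0.0513]
ee_rot: [0.0, 0.967, 0.255, 0.0]
ft_force: [-2.0, 0.4, 8.5]
gripper_width: 0.0004
```

Emit:
arm_command([
  [[0,0,-0.1],0],
  [[0,0,-0.1],0],
  [[0,0,-0.15],0],
  [[0,0,-0.2],0],
  [[0,0,-0.2],0],
  [[0,0,-0.2],0],
  [[0,0,-0.2],0],
  [[0,0,-0.2],0],
  [[0,0,-0.2],0],
  [[0,0,-0.2],0],
  [[0,0,-0.2],0],
  [[0,0,-0.2],0],
])

```text
time_s: 16.43
eef_pos: [0.4592, -0.1207, 0.0726]
ee_rot: [0.0, 0.967, 0.255, 0.0]
ft_force: [-3.4, -1.1, 2.0]
gripper_width: -0.0002
```

Emit:
arm_command([
  [[0,0,-0.2],0],
  [[0,0,-0.2],0],
  [[0,0,-0.2],0],
  [[0,0,-0.2],0],
  [[0,0,-0.2],0],
  [[0,0,-0.2],0],
  [[0,0,-0.2],0],
  [[0,0,-0.2],0],
  [[0,0,-0.2],0],
  [[0,0,-0.2],0],
  [[0,0,-0.2],0],
  [[0,0,-0.2],0],
])

```text
time_s: 17.43
eef_pos: [0.4592, -0.1207, 0.0965]
ee_rot: [0.0, 0.967, 0.255, 0.0]
ft_force: [-1.5, -2.4, 2.4]
gripper_width: 0.0001
```

Emit:
arm_command([
  [[0,0,-0.2],0],
  [[0,0,-0.2],0],
  [[0,0,-0.2],0],
  [[0,0,-0.2],0],
  [[0,0,-0.2],0],
  [[0,0,-0.2],0],
  [[0,0,-0.2],0],
  [[0,0,-0.2],0],
  [[0,0,-0.2],0],
  [[0,0,-0.2],0],
  [[0,0,-0.2],0],
  [[0,0,-0.2],0],
])

```text
time_s: 18.43
eef_pos: [0.4592, -0.1207, 0.1205]
ee_rot: [0.0, 0.967, 0.255, 0.0]
ft_force: [-1.7, -1.2, 2.1]
gripper_width: 0.0001
```

Emit:
arm_command([
  [[0,0,-0.2],0],
  [[0,0,-0.2],0],
  [[0,0,-0.2],0],
  [[0,0,-0.2],0],
  [[0,0,-0.2],0],
  [[0,0,-0.2],0],
  [[0,0,-0.2],0],
  [[0,0,-0.15],0],
  [[0,0,-0.15],0],
  [[0,0,-0.15],0],
  [[0,0,-0.1],0],
  [[0,0,-0.1],0],
])

```text
time_s: 19.43
eef_pos: [0.4594, -0.1206, 0.141]
ee_rot: [-0.0, 0.967, 0.255, 0.0]
ft_force: [0.6, 0.9, 2.2]
gripper_width: -0.0001
```

Emit:
arm_command([
  [[0,0,-0.1],0],
  [[0,0,-0.1],0],
  [[0,0,-0.1],0],
  [[0,0,-0.1],0],
  [[0,0,-0.1],0],
  [[0,0,-0.1],0],
  [[0,0,-0.1],0],
  [[0,0,-0.1],0],
  [[0,0,-0.1],0],
  [[0,0,-0.1],0],
  [[0,0,-0.1],0],
  [[0,0,-0.1],0],
])

```text
time_s: 20.43
eef_pos: [0.4591, -0.1207, 0.1529]
ee_rot: [-0.0, 0.967, 0.255, -0.0]
ft_force: [0.1, 0.6, 2.0]
gripper_width: -0.0
```

Emit:
arm_command([
  [[0,0,-0.2],0],
  [[0,0,-0.3],0],
  [[0,0,-0.5],0],
  [[0,0,-0.7],0],
  [[0,0,-0.8],0],
  [[0,0,-0.8],0],
  [[0,0,-0.8],0],
  [[0,0,-0.5],0],
  [[0,0,0],0],
  [[0,0,0],0],
  [[0,0,0],0],
])

```text
time_s: 21.35
eef_pos: [0.4588, -0.1206, 0.1984]
ee_rot: [-0.0, 0.967, 0.255, -0.0]
ft_force: [-0.2, 0.6, 0.3]
gripper_width: -0.0001
```

```bash
python3 - <<'E'
from h import *
st()
im=cams.capture("scene");t=cams.capture("top")
cv2.imwrite("pics/s8.png",cv2.resize(np.hstack([im[90:260,130:300],t[120:290,200:370]]),None,fx=2.3,fy=2.3,interpolation=cv2.INTER_CUBIC))
E
```

```text
t 21.35 pos [ 0.4588 -0.1206  0.1984] F [-0.2   0.59  0.29] w -0.0001468060240698041 rig x,y 0.1602 0.0001
```

View pics/s8.png

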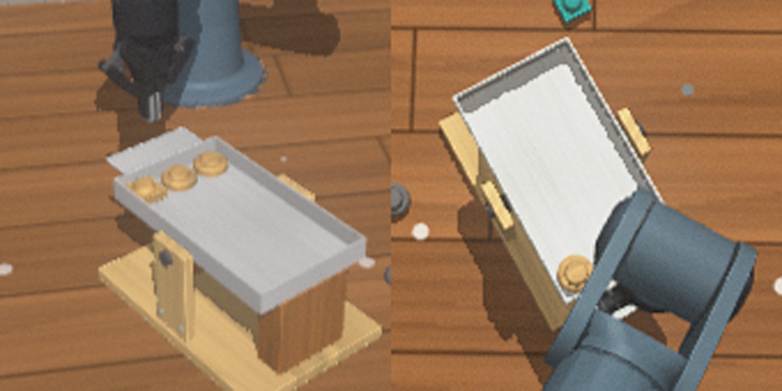

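The tray is back level, the fingers are clear, and all three ornaments lie at the rim end, at scene crop (147,188), (179,177) and (211,162). I'll check their positions and compare the tray's height with the first picture.

```bash
python3 - <<'E'
from h import *
s,_=st()
for u,v in((147,188),(179,177),(211,162)):
    r=onz("scene",130+u/2.3,90+v/2.3,.143)-H; print("orn rig x,y",(r@D).round(3),(r@np.array([-D[1],D[0],0])).round(3))
im=cams.capture("scene");a=cv2.imread("pics/scene0.png")
# sub-pixel shift of tray's far end (no ornaments top edge) vs start, and rim
f=lambda x,r:np.float32(cv2.cvtColor(x,6))[r]
for nm,r in(("far wall",np.s_[185:225,250:295]),("rim",np.s_[140:172,172:225]),("can",np.s_[175:240,60:120]),("jar+block",np.s_[165:215,340:400])):
    A,B=f(a,r),f(im,r); print(nm,cv2.phaseCorrelate(A,B,cv2.createHanningWindow(A.shape[::-1],5)),"mean diff",abs(A-B).mean())
for th in(0,.04): print("far edge px at",th,proj("scene",H+D*(-.138*np.cos(th)+.024*np.sin(th))+[0,0,.024+.138*np.sin(th)]))
E
```

```text
t 21.45 pos [ 0.4588 -0.1205  0.1982] F [-0.33  0.47 -0.33] w 7.387403973688588e-05 rig x,y 0.1602 0.0
orn rig x,y 0.106 0.045
orn rig x,y 0.1 0.001
orn rig x,y 0.101 -0.05
far wall ((0.44698512166063864, 0.1093392784020395), 0.8609051836861504) mean diff 3.0957518
rim ((0.042162854087095525, 0.01748921505138412), 0.9059887252472065) mean diff 11.030661
can ((-0.011193050466022925, 0.11659086395541607), 0.9983793436377136) mean diff 2.2384615
jar+block ((-0.0443682651833619, -0.004353060035366951), 0.9772868247032166) mean diff 0.9027449
far edge px at 0 (np.float64(265.418367461641), np.float64(204.741169305446))
far edge px at 0.04 (np.float64(265.22400739187026), np.float64(202.81989940133764))
```

The ornaments are at rig x ≈ 0.10–0.106 m. The tray's edges have shifted vertically by about 0.1 px, where a 0.04 rad tilt would shift them about 1.9 px. The bystanders have not moved. I'm handing in.

```bash
python3 -c "
from plant import manip
print(manip.finish_job())"
```

```text
the job is handed in; nothing more can be done
None
```

I pressed the rim down with the shut fingers until the tray landed on its stop, held it there for over 2 s, then eased it back to level and lifted clear. The job was handed in at about 21.5 s of the 69 s allowed; no verdict is reported.

- **Pressing:** The tray landed with the fingertips at about 52 mm height. While held, the rim force averaged 8.1 N, about 4.5 N above the spring load, and the highest reading was 8.5 N, well under 18 N.
- **Return:** The fingers rose at no more than about 24 mm/s while on the rim, roughly 0.16 rad/s of tilt. The rim force stayed near 2 N up to level, so the tray did not spring back.
- **Last checks:** All three ornaments lie at about 100–106 mm from the hinge line, against the required 45–135 mm. The tray edges match the first picture to about 0.1 px vertically, where 0.04 rad would show about 1.9 px. The fingers are about 45 mm above the tray.
- **Bystanders:** The paint can, jar and sanding block show no shift between the first and last pictures.
- **Disagreement:** One check was slightly off: the tray's far wall shows a 0.45 px sideways shift. I put that down to changed shadow and picture noise, since the vertical shift is only 0.1 px.

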